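# Shut down the thermal cycler

### The job

The small thermal cycler on the bench has finished its run and is only holding the tubes cold: shut it down by pressing with the fingertips alone. First press the red stop key to end the hold, then push down the orange paddle of the lid catch and let the lid spring up by itself until it stands open, and only then switch the mains off by pressing down the raised near end of the black rocker (without mains the lid lock no longer opens). Do not press the green start key, do not force the lid by hand, and leave the things around the machine where they are.

Things in the scene. Friction and masses are not known exactly. Their poses are not given: they have to be found in the camera images.
- cycler: Thermal cycler: off-white bench machine, fixed, 230 mm deep (x), 230 mm wide (y), deck 100 mm high, shut lid's top 138 mm. Origin under its centre, x to its rear, y to its left. Its front 80 mm is a panel rising rearward at 20 degrees, outward normal (-0.34, 0, 0.94) here; left to right: display, red stop key, green start key, black rocker; the orange paddle lies behind the keys.
- panel_centre (a point): Point on the surface of the control panel, mid-width, 42 mm up the slope from the front edge.
- stop_key_top (a point): Centre of the top of the red stop key, 24 mm wide (y) by 20 mm, standing 6 mm proud of the panel. Its axes: x up the slope, y to the left, z out of the panel. Pressed along -z.
- stop_key (a joint): Travel of the stop key in m: 0 released, 0.004 fully down; a spring pushes it back, about 1.5 N to start moving and 5 N fully down.
- start_key_top (a point): Centre of the top of the green start key, 48 mm to the right of the stop key and of the same size. Not to be pressed.
- start_key (a joint): Travel of the start key in m: 0 released, 0.004 fully down.
- paddle_top (a point): Centre of the top of the orange paddle of the lid catch, 58 mm wide (y) by 18 mm, its top 8.5 mm proud of the panel and its rear edge 8 mm in front of the lid. Pressed into the panel (against the panel's normal) it swings about an axis along y under the front edge of the lid; its centre goes down by up to 6 mm.
- catch (a joint): Angle of the lid catch in rad: 0 at rest, 0.20 fully pressed; the hook lets the lid go at about 0.12. A spring returns it; about 2 N at the paddle to start and 5 N fully down.
- lid_front (a point): Middle of the lid's front edge, near its top; the lid is 146 mm long (x) and 212 mm wide, hinged along the machine's rear.
- lid (a joint): Angle of the lid in rad: 0 shut and held by the catch, 1.25 standing open against its stop. Once released, a spring lifts it by itself in about 2 s and keeps it up; it pushes with about 1 N at its front edge.
- rocker_near_end (a point): Point on top of the near half of the black mains rocker, 14 mm from its pivot toward the robot; this half stands up about 8 mm at its end while the mains is on. The rocker is 40 mm long (up the slope) and 21 mm wide; each half is a flat face and the two make a shallow V.
- rocker_far_end (a point): Point on top of the far half of the rocker, 14 mm from its pivot; lies flat while the mains is on.
- rocker (a joint): Angle of the mains rocker in rad: 0 on (near half raised), 0.40 off (near half flat, far half raised). It snaps over the middle at 0.20 and stays; about 4 N on the raised end turns it.
- timer: Small white bench timer, 60x64x17 mm, lying loose to the left of the machine; origin under its centre. Leave alone.
- bottle: Small white bottle with green cap, 33 mm across and 60 mm high, loose to the left of the machine; origin under its centre. Leave alone.
- pen: White ballpoint pen, 142 mm long and 14 mm high, lying loose in front of the machine; origin under its centre. Leave alone.

How it is judged:
On the way, in this order (a step that is already met when the one before it is completed fails the run):
1. the red stop key is pressed down (at least 2.5 mm of its 4 mm) (value of joint stop_key above 0.0025 m), for 0.04 s.
2. the orange paddle is pushed down so that the catch lets go (value of joint catch above 0.11 rad), for 0.04 s.
3. the lid has sprung up and stands open (value of joint lid above 1.05 rad), for 0.1 s.
4. the mains rocker is switched off (value of joint rocker above 0.33 rad), for 0.2 s.
At the end, for the whole second after the job is handed in: The rocker is fully over to off (beyond 0.33 of 0.40 rad), the lid stands open (beyond 1.05 rad), keys and catch are released, and timer, bottle and pen lie within 20 mm of where they were (value of joint rocker above 0.33 rad and value of joint lid above 1.05 rad and value of joint each of stop_key, start_key below 0.001 m and value of joint catch below 0.03 rad and distance of each of timer, bottle, pen from where it was at the start of the episode below 0.02 m); the robot touches nothing.
It fails at once if the green start key is pressed (value of joint start_key above 0.002 m).
It fails at once if the mains is switched off before the lid stands open (value of joint rocker above 0.2 rad and value of joint lid below 1 rad).
It fails at once if the hand forces the lid (more than 10 N on it) (contact force between any of the arm, the fingers and lid above 10 N).
It fails at once if a thing beside the machine is moved, lifted or knocked over (distance of any of timer, bottle, pen from where it was at the start of the episode above 0.03 m or angle between bottle's own z axis and vertical above 0.5 rad).
It also fails if it takes over 38 s, if anything falls off the work surface, if the arm or the gripper's body presses on something with over 40 N, if the wrist force passes 120 N, or if a joint passes its speed limit or range.

### The arm

A 7-joint arm with a two-finger parallel gripper is mounted at the origin on a cart in front of the work surface, level with it; the furniture and walls round the work are solid. World frame = base frame: x ahead of the robot, y to its left, z up, the work surface at z = 0. Lengths are in m, angles in rad, forces in N, time in s.
With the tool pointing down it reaches from about 0.35 to 0.9 m from the base axis. Payload 19.9 kg.
Tool frame: the origin (TCP) lies midway between the tips of the shut fingers; the grasp point (between the pads) lies 19 mm behind it; z points along the fingers, y is the line along which they close (so a half turn about z gives the same grasp; the last joint's range is limited). The gripper opens to 85 mm and grips with 20 to 120 N. Pads are 22 mm wide; open, the fingers measure 114 mm over their backs; the gripper's body (76 mm by 85 mm) begins 54 mm behind the grasp point. The pads swing forward as they close: fully open they stand 13 mm farther back than shut.
Start: joints at [-1.232, 0.417, -0.01, 1.614, 0.005, 1.111, -0.053], TCP at [0.232, 0.58, 0.231] pointing down, gripper open.
Joint ranges: [-2.81, 2.81], [-0.39, 2.02], [-1.27, 1.25], [0.06, 2.57], [-1.19, 4.33], [0.19, 2], [-2.82, 2.82]. Speed limits (rad/s): [1.89, 1.89, 2.39, 2.39, 3.01, 3.01, 3.01].

### API

Orientations are given as a 3x3 rotation matrix whose columns are the frame's x, y, z axes.
In Python, from workcell import robot, optics, sign_off gives the robot as it stands (robot), with the cameras (optics) and the job as plain functions.
- The arm moves only by the tool jog_arm, called after ">>>" by a JSON object that holds its "fn" and its "kwargs". Schema: {"type":"object","properties":{"increments":{"type":"array","items":{"type":"array","prefixItems":[{"type":"number"},{"type":"array","items":{"type":"number"},"minItems":3,"maxItems":3},{"type":"number"}],"minItems":3,"maxItems":3},"minItems":1,"maxItems":8},"only":{"type":"string"},"quiet":{"type":"boolean"},"lines":{"type":"string"}},"required":["increments"],"additionalProperties":false}. increments is a list of rows, 1 to 8 of them, each written [opening, [dx, dy, dz], turn]: the opening from 0.0 (shut) to 1.0 (fully open), then dx, dy, dz in shares of the most that a row can go, 1 being 50 mm, then a turn about the tool's z in shares of 2 rad (1.0 is 2 rad); each row shifts and turns the commanded pose from where the row before left it, along the tool's axes as they then stand; what a row does not reach is not made up. A row lasts 1/10 s, in which the tool goes at most 0.05 m and 0.15 rad, less where a joint would pass 70% of its speed; a pose out of reach is approached as far as the arm can. The fingers move at their own pace and stop on an object; the grip force is fixed at half the most. Time passes only in rows, so rows that do not move let the fingers close. The tool returns the time, the measured TCP pose, the force, the opening and the grip force at its end. only (a regular expression) keeps the lines of the reply that match it, lines (a string "A,B") keeps lines A to B, and quiet returns only ok. Input that does not fit is refused with a message, and nothing moves.
- robot.read_state(): the state, without advancing time (a new reading comes with each control period).
- optics.capture(name): name is "side" or "top" or "wrist"; returns a dict with "image" (420x560x3 uint8, red, green, blue), "fov_y" (degrees; the focal length in pixels is half the picture's height over the tangent of half this angle, whatever the lens; pixels are square), "cx", "cy" (the principal point, pixels), "D" ([k1, k2, p1, p2, k3] as OpenCV has them; the pictures are not rectified), "R" (3x3) and "t" (3): a world point X has camera coordinates R X + t; the wrist camera has in their place "mount" (4x4, takes a point from camera to tool coordinates, whose origin is the TCP and whose axes are the flange's). Camera axes: x right, y down, z forward; pixel columns grow to the right and rows downward; lengths in m; the calibration is good to about 2 mm. A picture is of the moment at which its call begins: read the wrist's pose just before it. There is no depth.
- sign_off(): hands the job in; it is judged then, once.
The state is a dict: "time": time; "joint_positions": joint angles; "joint_velocities": joint speeds; "effort": joint torques, N m; "ee_pos": TCP position; "eef_rot": TCP orientation; "ft_force": force on the tool from outside, world axes, zero at the start; "wrist_torque": the same for the moment, N m; "gripper_width": opening from 0.0 (shut) to 1.0 (fully open); "grip_force": force on a finger pad.
Only numpy, scipy, OpenCV 4.12 (cv2) and the standard library are available. Lean on these libraries where they do the work, as an engineer would, in place of code of your own. Each camera call takes 0.05 s, during which the arm holds its last target. There are 200 camera calls.

## Working session

There is one attempt and no reset: what is moved stays moved. The work goes in short steps, Python scripts to look and compute and a tool call to move; the robot and the scene stay as the last step left them, time stands still between calls to the robot, and variables do not carry over. Pictures are saved under pics/ and viewed, at most 10 in all, crops included, and the job is handed in when it is done.

```bash
ls; mkdir -p pics
```

Create h.py:
```python
import numpy as np, cv2, pickle
from workcell import robot, optics, sign_off
def snap(n,f):
    s=robot.read_state(); c=optics.capture(n); cv2.imwrite(f'pics/{f}.png',np.asarray(c['image'])[:,:,::-1])
    c['s']={k:np.array(s[k]) for k in('ee_pos','eef_rot')}; pickle.dump(c,open(f'pics/{f}.pkl','wb')); return c
def KRt(c):
    f=210/np.tan(np.radians(c['fov_y'])/2)
    K=np.array([[f,0,c['cx']],[0,f,c['cy']],[0,0,1.]])
    if 'R' in c and c.get('R') is not None: R,t=np.array(c['R']),np.array(c['t'])
    else:
        M=np.array(c['mount']); T=np.eye(4);T[:3,:3]=c['s']['eef_rot'];T[:3,3]=c['s']['ee_pos']
        W=np.linalg.inv(T@M); R,t=W[:3,:3],W[:3,3]
    return K,np.array(c['D'],float),R,t
def proj(c,X):
    K,D,R,t=KRt(c); return cv2.projectPoints(np.array(X,float).reshape(-1,1,3),cv2.Rodrigues(R)[0],t,K,D)[0].reshape(-1,2)
```

Run:
```python
from h import *
for n in('side','top','wrist'):
    c=snap(n,n+'0'); print(n,c['fov_y'],c['D'],c.get('R'),c.get('t'),c.get('mount'))
print(robot.read_state())
```

```text
pics
workcell.py
side 52.07630654666935 [-0.00586433  0.          0.          0.          0.        ] [[-0.02847238 -0.99956528  0.00765351]
 [-0.54088091  0.00896707 -0.84105138]
 [ 0.84061713 -0.02808637 -0.54090109]] [0.30801076 0.37590418 0.44251709] None
top 47.61942380120587 [-0.09213604  0.          0.          0.          0.        ] [[-1.61924866e-03 -9.99975828e-01  6.76177374e-03]
 [-9.91273931e-01  7.13825600e-04 -1.31816100e-01]
 [ 1.31808087e-01 -6.91621308e-03 -9.91251126e-01]] [0.26671119 0.54721475 0.91370884] None
wrist 71.92467959989617 [-0.02955148  0.          0.          0.          0.        ] None None [[-5.02228515e-04 -9.50724753e-01 -3.10035792e-01  7.93952476e-02]
 [ 9.99999870e-01 -5.05247319e-04 -7.05638457e-05 -1.29168494e-03]
 [-8.95579579e-05 -3.10035787e-01  9.50724883e-01 -1.42276487e-01]
 [ 0.00000000e+00  0.00000000e+00  0.00000000e+00  1.00000000e+00]]
{'time': 0.15, 'joint_positions': array([-1.23252933,  0.41784821, -0.01031426,  1.61399972,  0.0047228 ,
        1.11071947, -0.05300723]), 'joint_velocities': array([ 0.0008689 , -0.0016826 , -0.00025091, -0.00270351,  0.00089825,
       -0.0012556 ,  0.00022897]), 'effort': array([ 4.44288398e-04, -8.64743328e+01,  6.78877439e-01, -4.35055840e+01,
        1.91472319e-02,  5.80263702e-03, -4.45070532e-05]), 'ee_pos': array([0.23160038, 0.58022837, 0.23081206]), 'eef_rot': array([[-9.28758725e-01,  3.70684719e-01, -2.63162838e-04],
       [ 3.70684800e-01,  9.28758280e-01, -9.14587409e-04],
       [-9.46089121e-05, -9.46981501e-04, -9.99999547e-01]]), 'ft_force': array([-0.05286908, -0.15265481, -0.63340205]), 'wrist_torque': array([-0.06176957,  0.03669705, -0.0016763 ]), 'grip_force': 0.0, 'gripper_width': 0.9998372717161572}
```

View pics/side0.png

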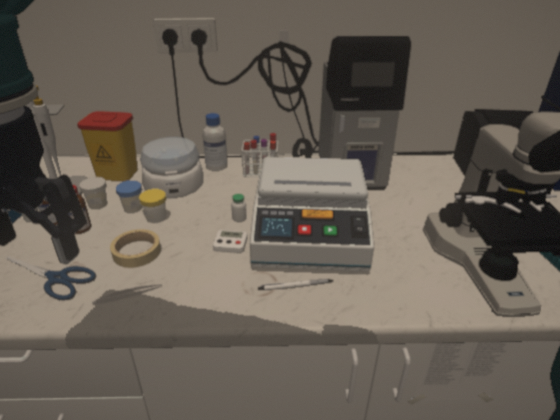

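View pics/top0.png

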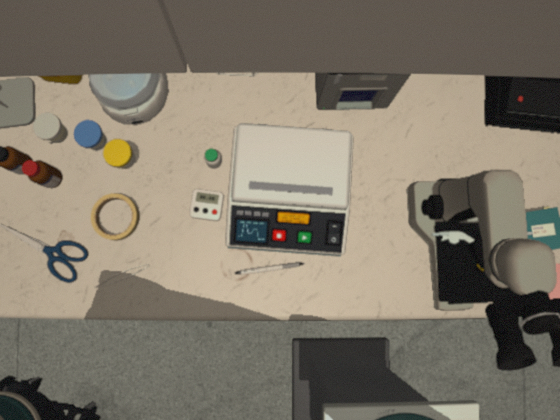

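Side: red key ~(305,230), green (330,230), paddle (317,214), rocker (359,227). Top: red (279,236), green (304,238), paddle (293,217), rocker (333,233). The pen lies in front; the timer and bottle are to the left. Next I triangulate these.

Add to h.py:
```python
def blobs(c,box):
    im=np.asarray(c['image']); hsv=cv2.cvtColor(im,cv2.COLOR_RGB2HSV); x0,y0,x1,y1=box; out={}
    for k,lo,hi in(('red',(0,150,110),(7,255,255)),('grn',(45,110,60),(85,255,255)),('pad',(10,150,150),(25,255,255))):
        m=cv2.inRange(hsv,lo,hi)
        if k=='red': m|=cv2.inRange(hsv,(172,150,110),(180,255,255))
        b=np.zeros_like(m); b[y0:y1,x0:x1]=m[y0:y1,x0:x1]
        n,l,st,ce=cv2.connectedComponentsWithStats(b)
        if n>1:
            i=1+st[1:,4].argmax(); out[k]=(ce[i],st[i])
    return out
def tri(obs):  # list of (c,(u,v))
    P=[];u=[]
    A=[];b=[]
    for c,p in obs:
        K,D,R,t=KRt(c); d=np.append(cv2.undistortPoints(np.array([[p]],float),K,D)[0,0],1); d=R.T@d; d/=np.linalg.norm(d)
        o=-R.T@t; Q=np.eye(3)-np.outer(d,d); A.append(Q); b.append(Q@o)
    x=np.linalg.solve(sum(A),sum(b)); return x,[np.linalg.norm(q@x-w) for q,w in zip(A,b)]
```

Run:
```python
from h import *
s,t=[pickle.load(open(f'pics/{n}0.pkl','rb')) for n in('side','top')]
a=blobs(s,(255,195,380,260));b=blobs(t,(225,200,352,255))
for k in a: print(k,a[k],b.get(k)); print(tri([(s,a[k][0]),(t,b[k][0])]))
print('rock',tri([(s,(359,227)),(t,(333,233))]))
print('penL',tri([(s,(262,288)),(t,(237,272))]),'penR',tri([(s,(332,282)),(t,(302,264))]))
```

```text
red (array([304.05681818, 229.14772727]), array([298, 225,  13,   9,  88], dtype=int32)) (array([278.89320388, 234.73786408]), array([273, 230,  13,  11, 103], dtype=int32))
(array([0.48906556, 0.24884266, 0.08384742]), [np.float64(0.001378072838871742), np.float64(0.0013780728388717478)])
grn (array([330.32307692, 230.10769231]), array([324, 226,  13,   9,  65], dtype=int32)) (array([304.152, 236.56 ]), array([298, 231,  14,  12, 125], dtype=int32))
(array([0.48554982, 0.20074507, 0.08359527]), [np.float64(0.0007486146104669068), np.float64(0.0007486146104668687)])
pad (array([317.50625, 213.1125 ]), array([303, 210,  29,   7, 160], dtype=int32)) (array([292.87545788, 217.5018315 ]), array([278, 213,  31,  11, 273], dtype=int32))
(array([0.51985183, 0.22229165, 0.09897889]), [np.float64(0.0004793911622583432), np.float64(0.0004793911622582916)])
rock (array([0.49198864, 0.1462805 , 0.08541491]), [np.float64(0.0005401129834703481), np.float64(0.0005401129834703057)])
penL (array([0.41925166, 0.32990756, 0.00312359]), [np.float64(0.0005996324225602114), np.float64(0.0005996324225604353)]) penR (array([0.43530477, 0.19850695, 0.00044485]), [np.float64(0.0003074521575082018), np.float64(0.0003074521575082528)])
```

Units first: shifts go in shares of 50 mm and turns go in shares of 2 rad. So -0.035 m is -0.7, -0.024 m is -0.48, -0.102 rad / 2 = -0.051.

>>> {"fn": "jog_arm", "kwargs": {"increments": [[0, [0, 0, 0], -0.051], [0, [0, 0, 0], -0.051], [0, [0, 0, 0], -0.051], [0, [-0.48, -0.7, 0], 0], [0, [-0.48, -0.7, 0], 0], [0, [-0.48, -0.7, 0], 0], [0, [-0.48, -0.7, 0], 0], [0, [-0.48, -0.7, 0], 0]]}}

```text
time: 0.95
ee_pos: [0.339, 0.3954, 0.2312]
eef_rot: [[-0.997, 0.074, -0.0], [0.074, 0.997, -0.0], [0.0, -0.0, -1.0]]
ft_force: [1.0, -0.1, 0.7]
gripper_width: 0.004
grip_force: 0.0
```

>>> {"fn": "jog_arm", "kwargs": {"increments": [[0, [-0.48, -0.7, 0], 0], [0, [-0.48, -0.7, 0], 0], [0, [-0.48, -0.7, 0], 0], [0, [-0.48, -0.7, 0], 0], [0, [-0.48, -0.7, 0], 0], [0, [0, 0, 0], 0], [0, [0, 0, 0], 0]]}}

```text
time: 1.65
ee_pos: [0.4455, 0.213, 0.2312]
eef_rot: [[-0.997, 0.076, -0.0], [0.076, 0.997, -0.0], [0.0, -0.0, -1.0]]
ft_force: [-0.2, 1.2, -0.4]
gripper_width: 0.001
grip_force: 0.0
```

```bash
python3 -c "
from h import *
c=snap('wrist','w1');print(c['s']); cv2.imwrite('pics/w1b.png',cv2.resize(c['image'][:,:,::-1],(800,600),interpolation=cv2.INTER_CUBIC))"
```

```text
{'ee_pos': array([0.4454616 , 0.21302838, 0.2312147 ]), 'eef_rot': array([[-9.97141229e-01,  7.55601701e-02, -1.74183493e-04],
       [ 7.55601979e-02,  9.97141229e-01, -1.59212713e-04],
       [ 1.61655402e-04, -1.71918899e-04, -9.99999972e-01]])}
```

View pics/w1b.png

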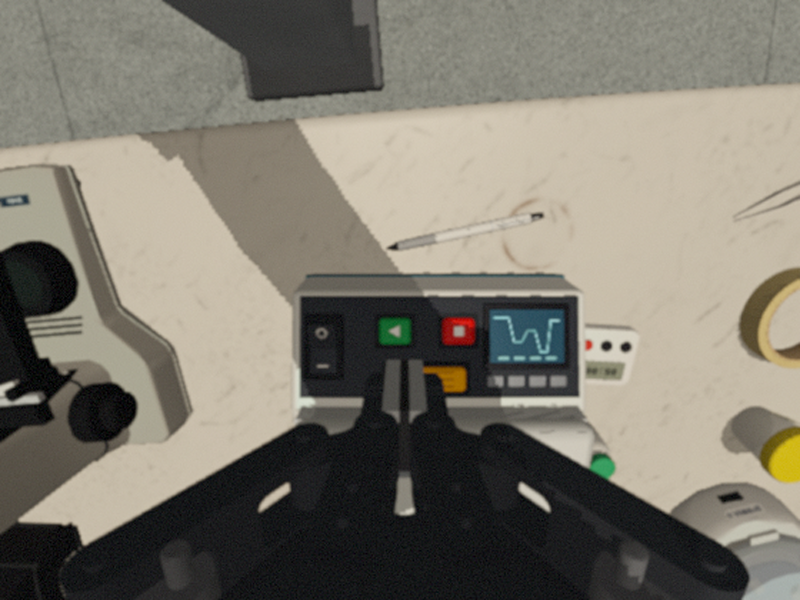

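Wrist view (800x600): red (459,331), green (394,331), rocker outline (306–343, 317–378), shut fingertips ending at about (405,362), yaw nearly aligned. Next I fuse the three views.

Run:
```python
from h import *
s,t,w=[pickle.load(open(f'pics/{n}.pkl','rb')) for n in('side0','top0','w1')]
a=blobs(s,(255,195,380,260));b=blobs(t,(225,200,352,255));d=blobs(w,(210,200,405,285))
for k in('red','grn'):
    print(k,d[k][0],d[k][1],tri([(s,a[k][0]),(t,b[k][0]),(w,d[k][0])]),tri([(t,b[k][0]),(w,d[k][0])]))
red=tri([(s,a['red'][0]),(t,b['red'][0]),(w,d['red'][0])])[0]
grn=tri([(s,a['grn'][0]),(t,b['grn'][0]),(w,d['grn'][0])])[0]
y=(red-grn);y[2]=0;print(np.linalg.norm(y));y/=np.linalg.norm(y);x=np.array([y[1],-y[0],0])
n=-x*np.sin(.349)+np.array([0,0,np.cos(.349)])
def plane(c,p,off):
    K,D,R,T=KRt(c); r=np.append(cv2.undistortPoints(np.array([[p]],float),K,D)[0,0],1); r=R.T@r;o=-R.T@T
    p0=(red+grn)/2+n*off; return o+r*((p0-o)@n)/(r@n)
print('yaw',y)
f=1/1.4286
for nm,p,o in(('rock mid',(324,347),-.006),('near',(324,317),.002),('far',(324,378),-.006),('panelfront',(437,295),-.006),('panelrear',(437,398),-.006)):
    X=plane(w,(p[0]*f,p[1]*f),o); e=X-(red+grn)/2; print(nm,X,'in machine',e@x,e@y)
e=tri([(s,a['pad'][0]),(t,b['pad'][0])])[0]; print('pad',e,(e-(red+grn)/2)@x,(e-(red+grn)/2)@y)
# tip corners
print(proj(w,[w['s']['ee_pos']])*1.4286)
```

```text
red [320.7439759  230.96385542] [310 222  23  19 332] (array([0.48832207, 0.2491622 , 0.08403861]), [np.float64(0.0011649008999540266), np.float64(0.0017926587401478505), np.float64(0.0010849158127056403)]) (array([0.4885604 , 0.24866166, 0.08234175]), [np.float64(0.0013303446074769767), np.float64(0.0013303446074769793)])
grn [275.88095238 231.55059524] [265 223  23  18 336] (array([0.48511465, 0.20097056, 0.08363514]), [np.float64(0.0006250584958841779), np.float64(0.001021231606980974), np.float64(0.0007077165109656867)]) (array([0.48557806, 0.20051451, 0.08112694]), [np.float64(0.000715073950847941), np.float64(0.0007150739508478754)])
0.048298255558731594
yaw [0.06640858 0.99779251 0.        ]
rock mid [0.49443219 0.14622506 0.08215806] in machine 0.012932540456113917 -0.07815501481919866
near [0.470078   0.14950262 0.08174925] in machine -0.011585549811328165 -0.07650201714507576
far [0.51675064 0.14463618 0.09030011] in machine 0.03530723653939032 -0.07825825555460279
panelfront [0.4633717  0.23605294 0.06870947] in machine -0.02402472357387727 0.009411889035260117
panelrear [0.53750963 0.23022295 0.09576927] in machine 0.050336706310237726 0.008518162331686249
pad [0.51985183 0.22229165 0.09897889] 0.03324459038553824 -0.0005682593269783808
[[407.25362664 381.21700595]]
```

Converted, 0.035 m is 0.7, 0.013 m is 0.26.

>>> {"fn": "jog_arm", "kwargs": {"increments": [[0, [-0.24, 0.26, 0.4], 0], [0, [-0.24, 0.26, 0.4], 0], [0, [-0.24, 0.26, 0.4], 0], [0, [0, 0, 0.7], 0], [0, [0, 0, 0.68], 0], [0, [0, 0, 0.2], 0], [0, [0, 0, 0], 0]]}}

```text
time: 2.4
ee_pos: [0.483, 0.2504, 0.0915]
eef_rot: [[-0.997, 0.072, -0.002], [0.072, 0.997, -0.001], [0.002, -0.001, -1.0]]
ft_force: [0.4, 0.8, 1.4]
gripper_width: -0.001
grip_force: 0.0
```

>>> {"fn": "jog_arm", "kwargs": {"increments": [[0, [0, 0, 0.06], 0], [0, [0, 0, 0.04], 0], [0, [0, 0, 0], 0]]}}

```text
time: 2.7
ee_pos: [0.4846, 0.2504, 0.0883]
eef_rot: [[-0.997, 0.074, 0.002], [0.074, 0.997, 0.001], [-0.002, 0.001, -1.0]]
ft_force: [-0.2, 1.0, 2.4]
gripper_width: -0.001
grip_force: 0.8
```

```bash
python3 -c "
from h import *
c=snap('wrist','w2');cv2.imwrite('pics/w2b.png',cv2.resize(c['image'][150:380,150:450,::-1],(780,598),interpolation=cv2.INTER_CUBIC))"
```

```text
(no output)
```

View pics/w2b.png

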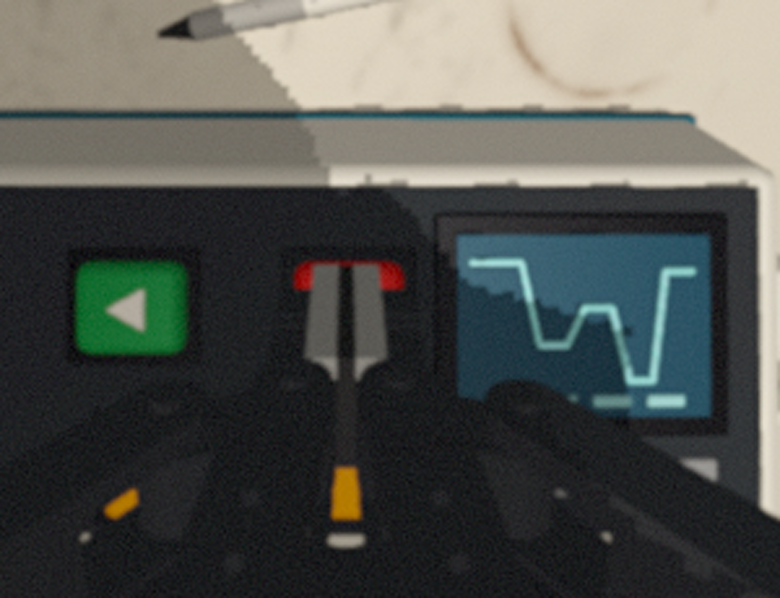

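The fingertips sit centred on the red key (key 295–405, tips 308–385) and the force is rising. Pressing further.

Converted, 0.002 m is 0.04.

>>> {"fn": "jog_arm", "kwargs": {"increments": [[0, [0, 0, 0.04], 0], [0, [0, 0, 0], 0]]}}

```text
time: 2.95
ee_pos: [0.4844, 0.2501, 0.0857]
eef_rot: [[-0.997, 0.074, 0.001], [0.074, 0.997, 0.0], [-0.001, 0.001, -1.0]]
ft_force: [1.9, 0.7, 4.0]
gripper_width: 0.002
grip_force: 1.9
```

>>> {"fn": "jog_arm", "kwargs": {"increments": [[0, [0, 0, 0.04], 0], [0, [0, 0, 0], 0]]}}

```text
time: 3.15
ee_pos: [0.4847, 0.2502, 0.0841]
eef_rot: [[-0.997, 0.074, 0.001], [0.074, 0.997, 0.001], [-0.001, 0.001, -1.0]]
ft_force: [-0.9, -0.9, 15.3]
gripper_width: -0.001
grip_force: 7.2
```

>>> {"fn": "jog_arm", "kwargs": {"increments": [[0, [0, 0, 0.04], 0], [0, [0, 0, 0], 0]]}}

```text
time: 3.35
ee_pos: [0.485, 0.2503, 0.0833]
eef_rot: [[-0.997, 0.074, 0.002], [0.074, 0.997, 0.001], [-0.002, 0.001, -1.0]]
ft_force: [-8.3, -4.5, 38.5]
gripper_width: 0.002
grip_force: 19.9
```

Stop key bottomed out (about 4 mm travel, then a hard stop). Now the paddle.

Converted, -0.025 m is -0.5, -0.0145 m is -0.29.

>>> {"fn": "jog_arm", "kwargs": {"increments": [[0, [0, 0, -0.5], 0], [0, [0, 0, -0.5], 0], [0, [-0.29, -0.26, 0], 0], [0, [-0.29, -0.26, 0], 0], [0, [0, 0, 0.24], 0], [0, [0, 0, 0.2], 0], [0, [0, 0, 0], 0]]}}

```text
time: 4.05
ee_pos: [0.5096, 0.2219, 0.1074]
eef_rot: [[-0.997, 0.073, -0.003], [0.073, 0.997, -0.001], [0.003, -0.002, -1.0]]
ft_force: [0.2, 0.6, -0.3]
gripper_width: -0.0
grip_force: 0.0
```

```bash
python3 -c "
from h import *
c=snap('wrist','w3');cv2.imwrite('pics/w3b.png',cv2.resize(c['image'][150:380,150:450,::-1],(780,598),interpolation=cv2.INTER_CUBIC))"
```

```text
(no output)
```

View pics/w3b.png

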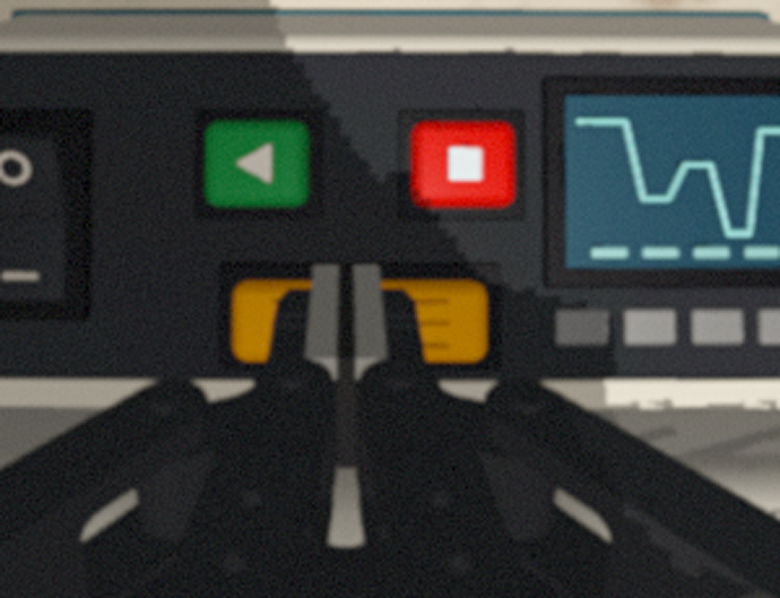

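Fingertips (308–383, 265–360) are just above the paddle (232–490, 280–362), well clear of both keys and the lid. Pressing in small steps.

Converted, 0.004 m is 0.08, 0.002 m is 0.04.

>>> {"fn": "jog_arm", "kwargs": {"increments": [[0, [0, 0, 0.08], 0], [0, [0, 0, 0.04], 0], [0, [0, 0, 0], 0]]}}

```text
time: 4.4
ee_pos: [0.5108, 0.222, 0.1032]
eef_rot: [[-0.997, 0.073, -0.0], [0.073, 0.997, -0.0], [0.0, -0.0, -1.0]]
ft_force: [1.0, 0.3, 0.0]
gripper_width: -0.003
grip_force: 0.0
```

>>> {"fn": "jog_arm", "kwargs": {"increments": [[0, [0, 0, 0.05], 0], [0, [0, 0, 0], 0]]}}

```text
time: 4.6
ee_pos: [0.5108, 0.2221, 0.1007]
eef_rot: [[-0.997, 0.073, -0.0], [0.073, 0.997, 0.0], [0.0, 0.0, -1.0]]
ft_force: [-1.1, 0.8, 2.1]
gripper_width: -0.0
grip_force: 1.5
```

>>> {"fn": "jog_arm", "kwargs": {"increments": [[0, [0, 0, 0.04], 0], [0, [0, 0, 0], 0]]}}

```text
time: 4.8
ee_pos: [0.5102, 0.222, 0.0986]
eef_rot: [[-0.997, 0.073, -0.001], [0.073, 0.997, -0.0], [0.001, -0.0, -1.0]]
ft_force: [-6.1, 1.6, 5.0]
gripper_width: -0.0
grip_force: 3.6
```

Converted, 0.002 m is 0.04.

>>> {"fn": "jog_arm", "kwargs": {"increments": [[0, [0, 0, 0.04], 0], [0, [0, 0, 0], 0]]}}

```text
time: 5.0
ee_pos: [0.5098, 0.2221, 0.0964]
eef_rot: [[-0.997, 0.073, -0.002], [0.073, 0.997, -0.0], [0.002, -0.0, -1.0]]
ft_force: [-9.3, 1.0, 6.6]
gripper_width: -0.001
grip_force: 5.0
```

>>> {"fn": "jog_arm", "kwargs": {"increments": [[0, [0, 0, 0.04], 0], [0, [0, 0, 0], 0]]}}

```text
time: 5.2
ee_pos: [0.5095, 0.2222, 0.0947]
eef_rot: [[-0.997, 0.073, -0.003], [0.073, 0.997, -0.0], [0.003, -0.0, -1.0]]
ft_force: [-13.4, 0.9, 12.6]
gripper_width: -0.003
grip_force: 8.9
```

```bash
python3 -c "
from h import *
c=snap('side','s4');cv2.imwrite('pics/s4b.png',cv2.resize(c['image'][120:280,200:420,::-1],(800,582),interpolation=cv2.INTER_CUBIC))"
```

```text
(no output)
```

View pics/s4b.png

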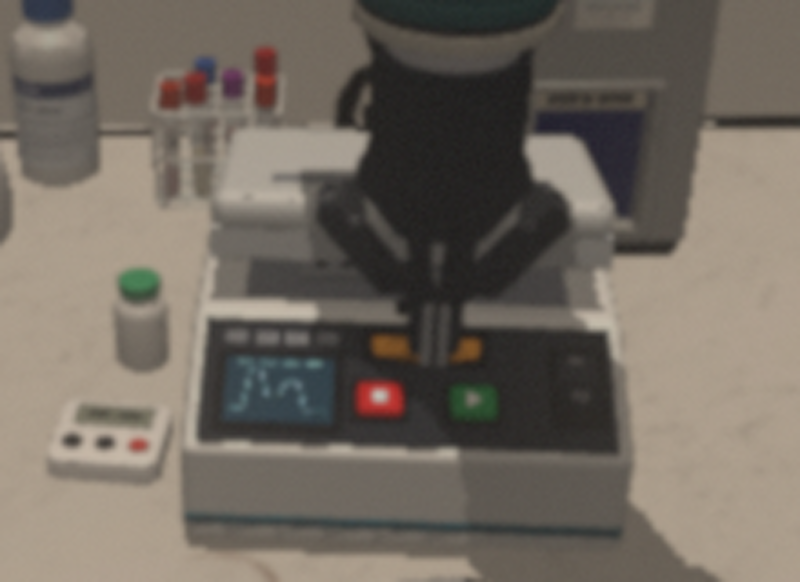

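The lid has let go: there is a gap under its front edge and it has partly risen against the hand. Backing off toward the robot to let it rise.

Converted, 0.04 m is 0.8, -0.03 m is -0.6.

>>> {"fn": "jog_arm", "kwargs": {"increments": [[0, [0.2, 0, -0.1], 0], [0, [0.6, 0, -0.1], 0], [0, [0.8, 0, -0.2], 0], [0, [0.8, 0, -0.4], 0], [0, [0.4, 0, -0.6], 0], [0, [0, 0, 0], 0], [0, [0, 0, 0], 0], [0, [0, 0, 0], 0]]}}

```text
time: 6.05
ee_pos: [0.3717, 0.2319, 0.1644]
eef_rot: [[-0.997, 0.074, -0.0], [0.074, 0.997, -0.0], [0.0, -0.0, -1.0]]
ft_force: [0.0, -0.2, -0.6]
gripper_width: 0.001
grip_force: 0.0
```

>>> {"fn": "jog_arm", "kwargs": {"increments": [[0, [0, 0, 0], 0], [0, [0, 0, 0], 0], [0, [0, 0, 0], 0], [0, [0, 0, 0], 0], [0, [0, 0, 0], 0], [0, [0, 0, 0], 0], [0, [0, 0, 0], 0], [0, [0, 0, 0], 0]]}}

```text
time: 6.85
ee_pos: [0.3714, 0.2322, 0.1648]
eef_rot: [[-0.997, 0.074, 0.0], [0.074, 0.997, -0.0], [-0.0, -0.0, -1.0]]
ft_force: [-0.1, 0.4, 0.3]
gripper_width: 0.001
grip_force: 0.0
```

>>> {"fn": "jog_arm", "kwargs": {"increments": [[0, [0, 0, 0], 0], [0, [0, 0, 0], 0], [0, [0, 0, 0], 0], [0, [0, 0, 0], 0], [0, [0, 0, 0], 0], [0, [0, 0, 0], 0], [0, [0, 0, 0], 0], [0, [0, 0, 0], 0]]}}

```text
time: 7.65
ee_pos: [0.3714, 0.2322, 0.1648]
eef_rot: [[-0.997, 0.074, 0.0], [0.074, 0.997, -0.0], [-0.0, -0.0, -1.0]]
ft_force: [0.1, -0.1, 0.5]
gripper_width: -0.001
grip_force: 0.0
```

```bash
python3 -c "
from h import *
c=snap('side','s5')
w=snap('wrist','w5');cv2.imwrite('pics/s5b.png',np.hstack([cv2.resize(c['image'][80:290,220:410,::-1],(380,420)),cv2.resize(w['image'][200:,:,::-1],(420,165)).repeat(1,0) if 0 else cv2.resize(w['image'][:,:,::-1],(420,420))]))"
```

```text
(no output)
```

View pics/s5b.png

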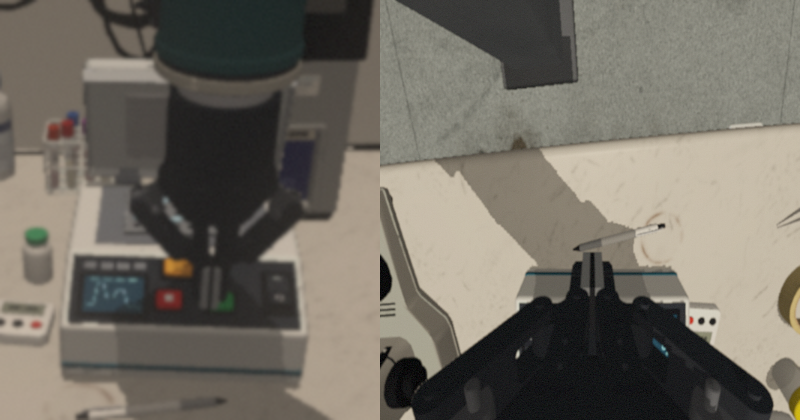

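Lid stands open. Moving to the raised near end of the rocker.

Converted, -0.0356 m is -0.712, -0.0355 m is -0.71.

>>> {"fn": "jog_arm", "kwargs": {"increments": [[0, [-0.71, -0.51, 0], 0], [0, [-0.71, -0.51, 0], 0], [0, [-0.712, -0.512, 0.2], 0], [0, [0, 0, 0.6], 0], [0, [0, 0, 0.4], 0], [0, [0, 0, 0.16], 0], [0, [0, 0, 0], 0]]}}

```text
time: 8.45
ee_pos: [0.4716, 0.1479, 0.0962]
eef_rot: [[-0.997, 0.074, -0.001], [0.074, 0.997, -0.001], [0.001, -0.001, -1.0]]
ft_force: [0.5, -0.0, 0.7]
gripper_width: 0.004
grip_force: 0.0
```

```bash
python3 -c "
from h import *
w=snap('wrist','w6');c=snap('side','s6');cv2.imwrite('pics/w6b.png',np.hstack([cv2.resize(w['image'][150:380,150:450,::-1],(450,345)),cv2.resize(c['image'][30:280,220:420,::-1],(276,345))]))"
```

```text
(no output)
```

View pics/w6b.png

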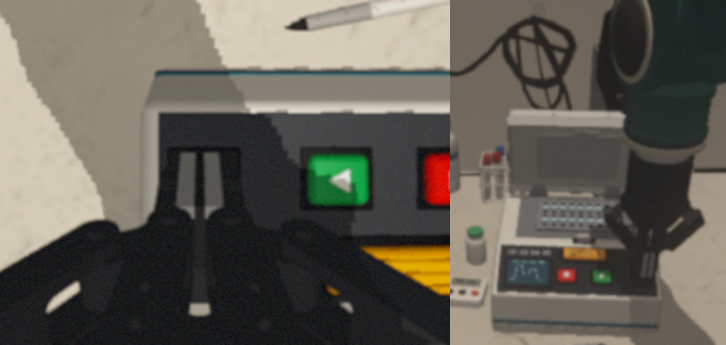

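The lid is clearly fully open. The fingertips (178–222) are over the near half of the rocker (170–240), clear of the green key (305–370). Pressing down.

Converted, 0.004 m is 0.08, 0.003 m is 0.06.

>>> {"fn": "jog_arm", "kwargs": {"increments": [[0, [0, 0, 0.08], 0], [0, [0, 0, 0.06], 0], [0, [0, 0, 0], 0]]}}

```text
time: 8.85
ee_pos: [0.4724, 0.1483, 0.0901]
eef_rot: [[-0.997, 0.073, 0.001], [0.073, 0.997, 0.0], [-0.001, 0.0, -1.0]]
ft_force: [-1.4, 2.1, 5.8]
gripper_width: -0.0
grip_force: 3.1
```

>>> {"fn": "jog_arm", "kwargs": {"increments": [[0, [0, 0, 0.06], 0], [0, [0, 0, 0], 0]]}}

```text
time: 9.05
ee_pos: [0.472, 0.148, 0.0867]
eef_rot: [[-0.997, 0.074, -0.0], [0.074, 0.997, -0.0], [0.0, -0.0, -1.0]]
ft_force: [0.2, 0.8, -0.0]
gripper_width: -0.001
grip_force: 0.0
```

>>> {"fn": "jog_arm", "kwargs": {"increments": [[0, [0, 0, 0.04], 0], [0, [0, 0, 0], 0]]}}

```text
time: 9.25
ee_pos: [0.4724, 0.148, 0.0858]
eef_rot: [[-0.997, 0.074, 0.001], [0.074, 0.997, 0.0], [-0.001, 0.0, -1.0]]
ft_force: [-9.9, -1.5, 26.0]
gripper_width: 0.002
grip_force: 13.7
```

>>> {"fn": "jog_arm", "kwargs": {"increments": [[0, [0, 0, 0.04], 0], [0, [0, 0, 0], 0]]}}

```text
time: 9.45
ee_pos: [0.4727, 0.1481, 0.0851]
eef_rot: [[-0.997, 0.074, 0.001], [0.074, 0.997, 0.001], [-0.001, 0.001, -1.0]]
ft_force: [-18.4, -5.7, 56.4]
gripper_width: 0.001
grip_force: 29.2
```

It snapped over (force dropped to zero, then hit a hard stop). Retreating and checking.

Converted, 0.04 m is 0.8, -0.03 m is -0.6.

>>> {"fn": "jog_arm", "kwargs": {"increments": [[0, [0, 0, -0.4], 0], [0, [0, 0, -0.6], 0], [0, [0.8, 0, -0.6], 0], [0, [0.8, 0, -0.6], 0], [0, [0, 0, 0], 0], [0, [0, 0, 0], 0], [0, [0, 0, 0], 0], [0, [0, 0, 0], 0]]}}

```text
time: 10.25
ee_pos: [0.3926, 0.1535, 0.1919]
eef_rot: [[-0.997, 0.074, -0.001], [0.074, 0.997, -0.001], [0.001, -0.001, -1.0]]
ft_force: [1.1, -0.5, -0.2]
gripper_width: 0.001
grip_force: 0.0
```

```bash
python3 -c "
from h import *
w=snap('wrist','w7');t=snap('top','t7');cv2.imwrite('pics/w7b.png',np.hstack([cv2.resize(w['image'][180:340,150:430,::-1],(490,280)),cv2.resize(t['image'][60:290,170:400,::-1],(280,280))]))
t0=pickle.load(open('pics/top0.pkl','rb'));d=np.abs(t['image'].astype(int)-t0['image']).max(2)
print('timer',d[188:222,190:224].mean(),'bottle',d[146:168,202:222].mean(),'pen',d[258:276,232:306].mean())"
```

```text
timer 18.742214532871973 bottle 16.327272727272728 pen 19.98048048048048
```

View pics/w7b.png

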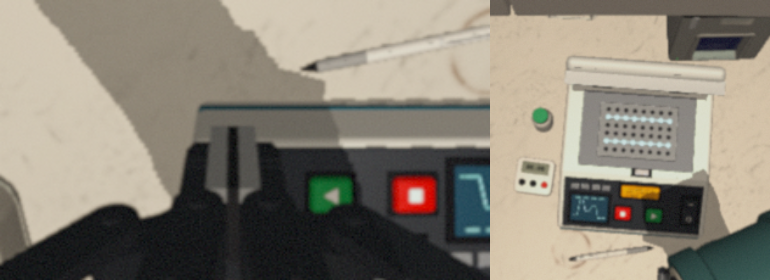

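Lid open, keys and paddle up, timer, bottle and pen in place. One comparison look at the rocker from the earlier hover pose.

Converted, 0.022 m is 0.44, 0.021 m is 0.42.

>>> {"fn": "jog_arm", "kwargs": {"increments": [[0, [-0.32, 0.42, -0.26], 0], [0, [-0.32, 0.42, -0.26], 0], [0, [-0.32, 0.44, -0.26], 0], [0, [0, 0, 0], 0], [0, [0, 0, 0], 0], [0, [0, 0, 0], 0]]}}

```text
time: 10.95
ee_pos: [0.4445, 0.2134, 0.231]
eef_rot: [[-0.997, 0.074, -0.001], [0.074, 0.997, -0.001], [0.001, -0.001, -1.0]]
ft_force: [0.1, -0.4, 0.4]
gripper_width: 0.0
grip_force: 0.0
```

```bash
python3 -c "
from h import *
w=snap('wrist','w8');a=pickle.load(open('pics/w1.pkl','rb'))
cv2.imwrite('pics/w8b.png',np.hstack([cv2.resize(np.clip(2.5*i['image'][205:285,200:280,::-1].astype(float),0,255).astype(np.uint8),(400,400),interpolation=cv2.INTER_CUBIC) for i in(a,w)]))"
```

```text
(no output)
```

View pics/w8b.png

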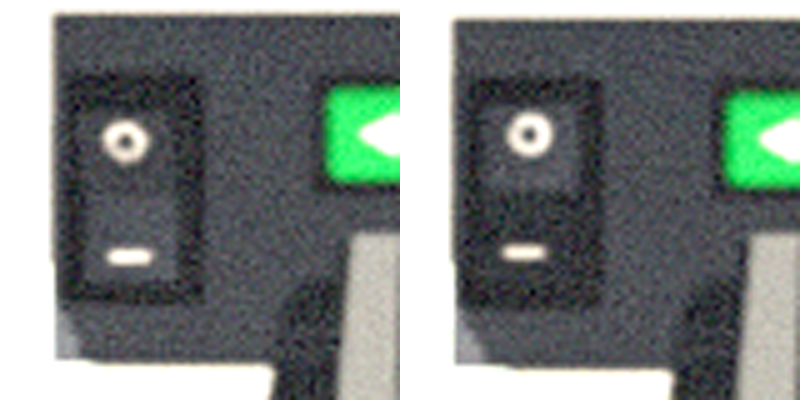

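The shading has swapped: the near half is now lit and parallel to the panel, and the far half is dark and raised, so the rocker is off.

```bash
python3 -c "
from h import *
print(sign_off())"
```

```text
the job is handed in; nothing more can be done
None
```

I pressed the stop key, pushed the lid catch so the lid sprang open by itself, then switched the mains rocker off; the last images show the lid open and the timer, bottle and pen in place, and I handed the job in at about 11 s, though sign-off returned no verdict.

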